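# Fit a rigid coolant tube into a pump's push-fit port

## Task

Draw the longest tube out of the drilled block and push its tapered end straight down into the push-fit port on top of the pump, past the collet and the seal below it, until it bottoms, pressing no harder than about 20 N. Then test that the collet has bitten: tug the tube gently straight up until the pump lifts a couple of millimetres on its soft pad. Let go, with the tube still fully home and everything else left as it was.

Things in the scene. Friction and masses are not known exactly. Their poses are not given: they have to be found in the camera images.
- tube: The tube to fit: straight rigid metal tube, 16 mm diameter, 160 mm long, about 60 g, standing upright in one of the block's three holes; the tallest thing there, its top 170 mm above the bench. Origin: centre of its lower end; z runs up along it. The lower end tapers from 16 to 12.4 mm over 4 mm; a dark line is scribed round it 27 mm from that end. Smooth: grip it with 25 N or more, near its top.
- tube_tip (a point): Centre of the tube's lower, tapered end (the tube's origin). As it goes in: sprung collet teeth touch it after 9 to 11 mm (2 to 6 N); from 16 mm on the seal drags at it (9 to 14 N in all, all the way: that is not yet the bottom); it bottoms on a hard shoulder 27 mm below the mouth, where the force climbs on. The teeth then hold it against pulling out, giving back up to 1 mm.
- port (a point): Centre of the round mouth of the push-fit port, on top of the pump, 115 mm above the bench at rest; z points up out of it. Black collar, 29 mm outside diameter; the mouth is 22 mm wide and narrows within 3 mm to a 17.2 mm bore, 27 mm deep in all: with the tube home, its scribed line is level with the collar. The port sinks and rises with the pump.
- pad: Soft black pad, 92 x 92 x 21 mm, fixed to the bench. Origin: centre of its underside, 115 mm straight below the port at rest. It carries the pump (80 mm plate, black motor, white 66 mm square head, steel fitting). The pump moves only up and down on it, about 1 mm per 2.5 N either way, and springs back. Pressed down 8.5 mm (21 N), the tube counts as forced.
- block: Drilled wooden block, 60 x 180 x 35 mm, fixed to the bench. Origin: centre of its underside. Three holes 17.6 mm wide and 25 mm deep (floor 10 mm above the bench) in a row along its y axis, at -60, 0 and +60 mm. The tube, the offcut and the deburring tool stand in them in any order.
- offcut: Shorter tube of the same kind, 110 mm long, 16 mm diameter, standing in another hole, its top 120 mm above the bench. Origin: centre of its lower end. Leave it.
- deburrer: Deburring tool, 16 mm steel shank and 26 mm black handle, standing in another hole, its top 100 mm above the bench. Origin: centre of its lower end. Leave it.
- screwdriver: Screwdriver, 170 mm, lying on the bench beyond the work. Origin: its middle, on the bench; it lies along its x axis. Leave it.
Mind the look-alikes: they are no part of the job. Leave any blue look-alike of the tube alone.

How it is judged:
On the way, in this order (a step that is already met when the one before it is completed fails the run):
1. the tube is pushed home: its end within 1.5 mm of the shoulder (z of tube_tip in the frame of port below -0.0255 m and horizontal distance between tube_tip and port below 0.003 m), for 0.2 s.
2. it is tugged: the pump hangs from the tube more than 1 mm above its rest height, the tube staying home (z of port in the frame of pad above 0.116 m and z of tube_tip in the frame of port below -0.025 m and horizontal distance between tube_tip and port below 0.003 m), for 0.2 s.
At the end, for the whole second after the job is handed in: The tube stands upright in the port (within 4 degrees), its lower end within 2 mm of the shoulder (25 mm or more below the mouth) and within 3 mm of the port's axis, released and at rest; the pump is back at rest height (within about 1 mm) (z of tube_tip in the frame of port below -0.025 m and horizontal distance between tube_tip and port below 0.003 m and angle between the z axis of tube and the z axis of port, either way round below 0.07 rad and z of port in the frame of pad between 0.1138 and 0.1158 m and linear speed of tube below 0.01 m/s and contact force between the fingers and tube below 0.1 N); the robot touches nothing.
It fails at once if the tube is forced: the pump is pressed down 8.5 mm or more on its pad (21 N) (z of port in the frame of pad below 0.1065 m).
It fails at once if the offcut is disturbed (moved over 15 mm) (distance of offcut from where it was at the start of the episode above 0.015 m).
It fails at once if the deburring tool is disturbed (moved over 15 mm) (distance of deburrer from where it was at the start of the episode above 0.015 m).
It fails at once if the screwdriver is disturbed (moved over 15 mm) (distance of screwdriver from where it was at the start of the episode above 0.015 m).
It also fails if it takes over 58 s, if anything falls off the work surface, if the arm or the gripper's body presses on something with over 40 N, if the wrist force passes 120 N, or if a joint passes its speed limit or range.

## Robot

A 7-joint arm with a two-finger parallel gripper is mounted at the origin on the work surface. World frame = base frame: x ahead of the robot, y to its left, z up, the work surface at z = 0. Lengths are in m, angles in rad, forces in N, time in s.
With the tool pointing down it reaches from about 0.425 to 0.875 m from the base axis. Payload 9.9 kg.
Tool frame: the origin (TCP) lies on the front face of the gripper's body, between the roots of the fingers; the fingertips stand 73 mm ahead of it and the grasp point (between the pads) lies 54 mm ahead of it; z points along the fingers, x is the direction in which the jaws open and shut, and the axes are right-handed (so a half turn about z gives the same grasp; the last joint's range is limited). The gripper opens to 85 mm and grips with 20 to 120 N. Pads are 22 mm wide; open, the fingers measure 114 mm over their backs; the gripper's body (76 mm by 85 mm) begins 54 mm behind the grasp point. The pads swing forward as they close: fully open they stand 13 mm farther back than shut.
Start: joints at [1.209, 0.576, 0.025, 1.437, -0.015, 1.129, -0.057], TCP at [0.185, -0.649, 0.304] pointing down, gripper open.
Joint ranges: [-2.76, 2.76], [-0.34, 2.15], [-1.52, 1.57], [0.19, 2.46], [-1.09, 4.23], [0.17, 1.99], [-2.82, 2.82]. Speed limits (rad/s): [2.22, 2.22, 3.01, 3.01, 3.14, 3.14, 3.14].

## Interface

Orientations are given as [roll, pitch, yaw] about the fixed x, y, z axes, in that order (R = Rz(yaw) Ry(pitch) Rx(roll)).
In Python, from station import robot, snapshot gives the robot as it stands.
- The arm moves only by the tool send_rows, never from a script. Its argument "moves" is one flat list of numbers, 7 for each row, row after row: the turn, a rotation vector about the tool's x, y, z in rad, then the shift along the tool's x, y, z in m, then the finger opening in m, from 0 to 0.0854. In form: [ax, ay, az, dx, dy, dz, gripper, ax, ay, az, dx, dy, dz, gripper, ...]. A call has 1 to 12 rows; each row is the pose to reach, as a shift and turn from the pose measured when the call began, along the tool's axes at that moment; what a row does not reach only later rows make up. A row lasts 1/12 s, in which the tool goes at most 41.7 mm and 7.16 degrees, less where a joint would pass 70% of its speed; a pose out of reach is approached as far as the arm can. A call with a gripper value outside its range is refused whole. The fingers move at their own pace and stop on an object; the grip force is fixed at half the most. Time passes only in rows, so rows that repeat a pose let the fingers close. It gives the time, the measured TCP pose, the force and the opening at its end, in the units of the state.
- robot.read_state(): the state, without advancing time (a new reading comes with each control period).
- snapshot(name): name is "side" or "top" or "wrist"; returns a dict with "color" (384x512x3 uint8, blue, green, red), "fx", "fy", "cx", "cy" (pixels), "rvec" (rotation vector, rad) and "tvec" (3), from world to camera coordinates, as OpenCV has them. Camera axes: x right, y down, z forward; pixel columns grow to the right and rows downward; lengths in m; the calibration is good to about 2 mm. A picture is of the moment at which its call begins. There is no depth.
- robot.sign_off(): hands the job in, once; it reports no verdict.
The state is a dict: "time_s": time; "qpos": joint angles; "joint_vel": joint speeds; "effort": joint torques, N m; "ee_pos": TCP position; "tcp_rot": TCP orientation; "force": force on the tool from outside, world axes, zero at the start; "ft_torque": the same for the moment, N m; "opening": finger opening in m.
Only numpy, scipy, OpenCV 4.12 (cv2) and the standard library are available. Lean on these libraries where they do the work, as an engineer would, in place of code of your own. Each camera call takes 0.05 s, during which the arm holds its last target.

## Working session

There is one attempt and no reset: what is moved stays moved. The work goes in short steps, Python scripts to look and compute and a tool call to move; the robot and the scene stay as the last step left them, time stands still between calls to the robot, and variables do not carry over. Pictures are saved under pics/ and viewed, and the job is handed in when it is done.

Besides the shell and the picture viewer there is one more tool, called after "Request:" as a command line: name --argument value ..., lists and objects as JSON in quotes. send_rows: Moves the arm, as the interface text tells. Its arguments: {"type":"object","properties":{"moves":{"type":"array","items":{"type":"number"}}},"required":["moves"]}

```bash
ls; mkdir -p pics
python3 - <<'E'
from station import robot,snapshot
import cv2,pickle
s=robot.read_state();print(s)
d={}
for n in("side","top","wrist"):
    d[n]=snapshot(n);cv2.imwrite(f"pics/{n}0.png",d[n]["color"])
    print(n,{k:v for k,v in d[n].items() if k!="color"})
pickle.dump(d,open("d0.pkl","wb"))
E
```

```text
pics
{'time_s': 0.0, 'qpos': array([ 1.20919648,  0.57650921,  0.02482928,  1.437872  , -0.01501222,
        1.12902836, -0.05647457]), 'joint_vel': array([ 0.00043596,  0.00021836, -0.00020078, -0.00148963, -0.00022124,
        0.00159314, -0.00027497]), 'effort': array([ 9.88685861e-04, -7.65761304e+01,  2.25075178e+00, -2.85962641e+01,
        1.52150856e-02,  1.30025583e-02, -2.81639433e-05]), 'ee_pos': array([ 0.18504587, -0.64880113,  0.30307034]), 'tcp_rot': array([ 3.14152739e+00,  1.63146639e-03, -1.29292933e+00]), 'force': array([ 0.33836937,  0.49772726, -0.83219809]), 'ft_torque': array([ 0.00442572, -0.02464251, -0.02613684]), 'opening': 0.08579561790020308}
side {'fx': 457.4871072386778, 'fy': 457.4871072386778, 'cx': 256.22181156702396, 'cy': 189.85288617773773, 'rvec': array([ 0.25938334, -2.76708132,  1.32701797]), 'tvec': array([0.53856893, 0.08524295, 0.91412387])}
top {'fx': 407.75296267381174, 'fy': 407.75296267381174, 'cx': 259.67944149032184, 'cy': 189.36473987301596, 'rvec': array([ 2.14234435, -2.15408807,  0.16942883]), 'tvec': array([0.03603508, 0.55541368, 0.95971349])}
wrist {'fx': 341.6290368095347, 'fy': 341.6290368095347, 'cx': 249.46635831643798, 'cy': 196.78217542318788, 'rvec': array([-2.31180301,  1.74478411,  0.25964909]), 'tvec': array([-0.6750222 , -0.03757689,  0.37933394])}
```

View pics/side0.png

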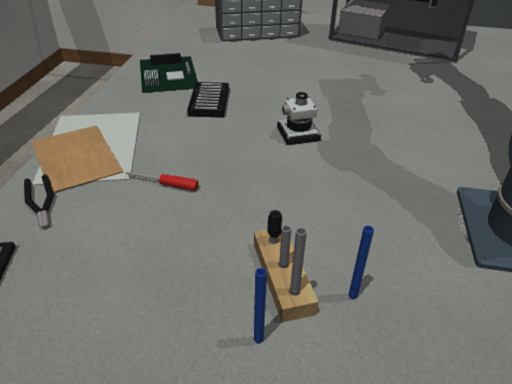

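View pics/top0.png

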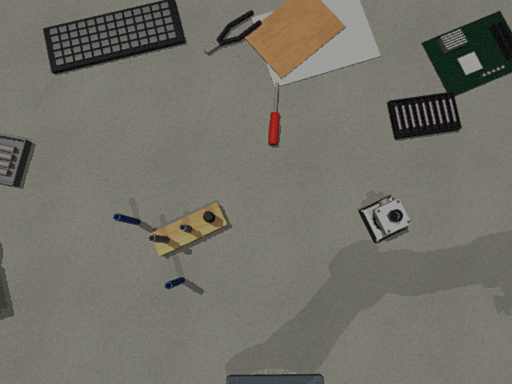

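View pics/wrist0.png

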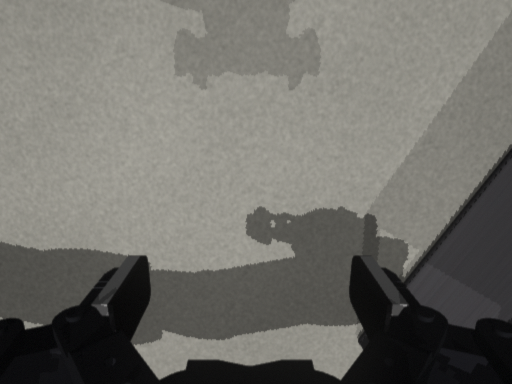

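```bash
cat > h.py <<'E'
import numpy as np,cv2
def cam(s):
    R=cv2.Rodrigues(s["rvec"])[0];K=np.array([[s["fx"],0,s["cx"]],[0,s["fy"],s["cy"]],[0,0,1]]);return K,R,np.array(s["tvec"]).ravel()
def plane(s,uv,z):
    K,R,t=cam(s);d=R.T@np.linalg.inv(K)@np.array([uv[0],uv[1],1.]);c=-R.T@t
    return c+d*(z-c[2])/d[2]
def proj(s,p):
    K,R,t=cam(s);q=K@(R@np.array(p)+t);return q[:2]/q[2]
def tri(s1,u1,s2,u2):
    A=[];b=[]
    P=[]
    for s in(s1,s2):
        K,R,t=cam(s);P.append(K@np.c_[R,t])
    X=cv2.triangulatePoints(P[0],P[1],np.array(u1,float).reshape(2,1),np.array(u2,float).reshape(2,1)).ravel();return X[:3]/X[3]
def crop(im,x0,y0,w,h,f,name):
    cv2.imwrite(name,cv2.resize(im[y0:y0+h,x0:x0+w],None,fx=f,fy=f,interpolation=cv2.INTER_CUBIC))
E
python3 - <<'E'
import pickle;from h import *
d=pickle.load(open("d0.pkl","rb"))
for n in("side","top"):
    K,R,t=cam(d[n]);print(n,-R.T@t)
a=d["side"]["color"];b=d["top"]["color"]
A=cv2.resize(a[200:350,230:390],None,fx=4,fy=4,interpolation=2)
cv2.imwrite("pics/c1.png",A)
crop(b,100,190,140,110,5,"pics/c2.png")
crop(b,350,180,80,70,8,"pics/c3.png")
crop(a,265,80,70,70,8,"pics/c4.png")
E
```

```text
side [0.4235015  0.74569877 0.63049594]
top [0.40740016 0.04218717 1.03105685]
```

View pics/c1.png

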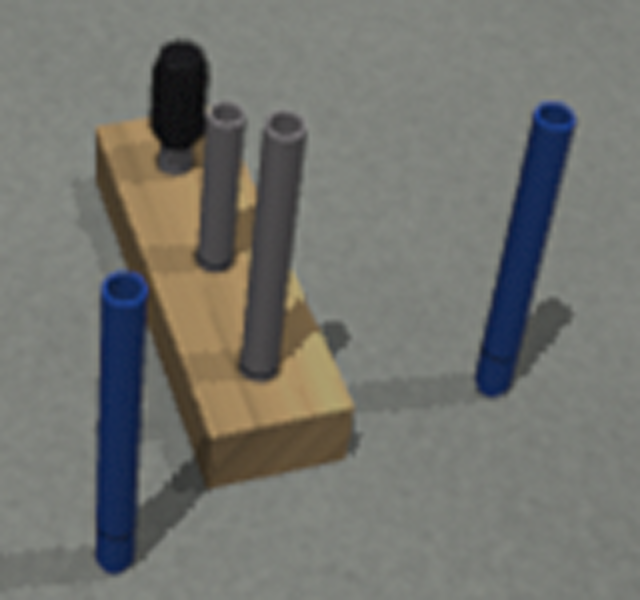

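View pics/c2.png

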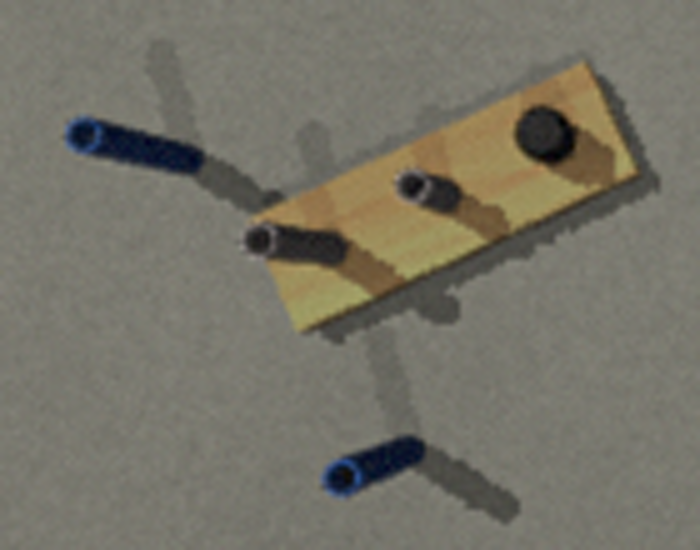

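View pics/c3.png

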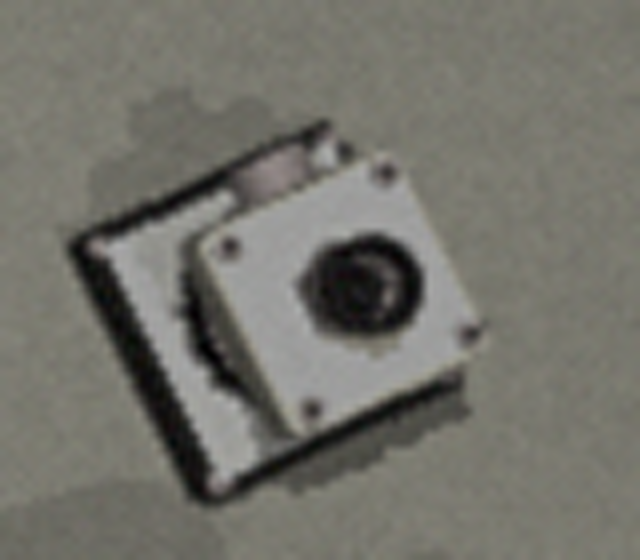

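View pics/c4.png

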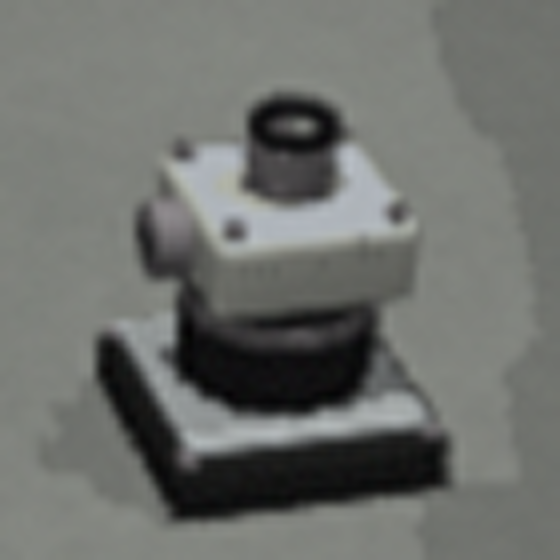

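Run:
```python
import pickle;from h import *
d=pickle.load(open("d0.pkl","rb"));S,T=d["side"],d["top"]
off=lambda x,y,f,x0,y0:(np.array([x,y])+.5)/f-.5+np.array([x0,y0])
for nm,us,ut,z in(("tube",off(286,125,4,230,200),off(261,240,5,100,190),.17),("off",off(226,116,4,230,200),off(413,186,5,100,190),.12),("port",off(295,124,8,265,80),off(373,285,8,350,180),.115)):
    print(nm,us,ut,plane(S,us,z),plane(T,ut,z),tri(S,us,T,ut))
for c in((260,372),(216,262),(176,165)):
    print("holebase side",plane(S,off(*c,4,230,200),.035))
for c in((585,60),(638,172),(302,332)):
    print("corner top",plane(T,off(*c,5,100,190),.035))
print("deb",plane(T,off(545,132,5,100,190),.1), plane(S,off(181,55,4,230,200),.1))
for c in((85,134),(342,478)): print("blue",plane(T,off(*c,5,100,190),.16))
for c in((125,287),(553,118)): print("blue side",plane(S,off(*c,4,230,200),.16))
# pad corners in top crop (z .021)
for c in((75,245),(205,500),(325,125)): print("pad",plane(T,off(*c,8,350,180),.021))
for c in((200,240),(295,435),(485,335),(390,155)): print("head",plane(T,off(*c,8,350,180),.1))
```

```text
tube [301.125 230.875] [151.8 237.6] [0.43692968 0.26178343 0.17      ] [0.43530409 0.26067317 0.17      ] [0.43623536 0.26091925 0.16916126]
off [286.125 228.625] [182.2 226.8] [0.46270854 0.20877384 0.12      ] [0.46041256 0.20665093 0.12      ] [0.46180827 0.2070158  0.11828891]
port [301.4375  95.0625] [396.1875 215.1875] [ 0.48635377 -0.26875472  0.115     ] [ 0.48414058 -0.27402642  0.115     ] [ 0.48572579 -0.27522501  0.11163099]
holebase side [0.43647252 0.26586813 0.035     ]
holebase side [0.46186146 0.21054269 0.035     ]
holebase side [0.48752815 0.15589011 0.035     ]
corner top [0.52664857 0.13896967 0.035     ]
corner top [0.47155237 0.11263022 0.035     ]
corner top [0.39556545 0.27378778 0.035     ]
deb [0.48584766 0.15059533 0.1       ] [0.48837027 0.15352258 0.1       ]
blue [0.48099446 0.3395985  0.16      ]
blue [0.33690667 0.22628991 0.16      ]
blue side [0.48237308 0.33981289 0.16      ]
blue side [0.3397403  0.22806224 0.16      ]
pad [ 0.50498685 -0.21412045  0.021     ]
pad [ 0.4260083 -0.250902   0.021    ]
pad [ 0.54229024 -0.2941965   0.021     ]
head [ 0.49860524 -0.2301053   0.1       ]
head [ 0.44275277 -0.25454664  0.1       ]
head [ 0.47089794 -0.3105429   0.1       ]
head [ 0.52291822 -0.28621795  0.1       ]
```

```bash
cat >> h.py <<'E'
from scipy.spatial.transform import Rotation as Ro
def T(st): return Ro.from_euler("xyz",st["tcp_rot"]),np.array(st["ee_pos"])
def rel(st,p,yaw=0.0):
    R,q=T(st);G=Ro.from_euler("xyz",[np.pi,0,yaw])
    return (R.inv()*G).as_rotvec().round(4),R.inv().apply(np.array(p)-q).round(4)
E
python3 - <<'E'
import pickle;from h import *
from station import robot
d=pickle.load(open("d0.pkl","rb"));st=robot.read_state();R,p=T(st)
K,Rc,t=cam(d["wrist"]);c=-Rc.T@t
print("cam in tool",R.inv().apply(c-p)); print((R.inv().as_matrix()@Rc.T).round(3))
print(rel(st,[.485,-.272,.34]),st["ee_pos"])
E
```

```text
cam in tool [ 0.000619   -0.07377124 -0.0699433 ]
[[ 1.    -0.     0.   ]
 [ 0.     0.957  0.29 ]
 [-0.    -0.29   0.957]]
(array([-7.000e-04,  1.100e-03, -1.293e+00]), array([-0.2802, -0.3918, -0.0364])) [ 0.18507667 -0.64887401  0.30325328]
```

Request:
send_rows --moves '[0,0,-0.108,-0.0233,-0.0326,-0.003,0.085,0,0,-0.215,-0.0467,-0.0653,-0.006,0.085,0,0,-0.323,-0.07,-0.098,-0.009,0.085,0,0,-0.431,-0.0934,-0.1306,-0.012,0.085,0,0,-0.539,-0.1167,-0.1632,-0.015,0.085,0,0,-0.646,-0.14,-0.196,-0.018,0.085,0,0,-0.754,-0.1634,-0.2285,-0.021,0.085,0,0,-0.862,-0.1868,-0.2612,-0.024,0.085,0,0,-0.97,-0.21,-0.294,-0.027,0.085,0,0,-1.077,-0.2335,-0.3265,-0.03,0.085,0,0,-1.185,-0.2568,-0.359,-0.033,0.085,0,0,-1.293,-0.2802,-0.3918,-0.0364,0.085]'

```text
time_s: 1.15
ee_pos: [0.4857, -0.2703, 0.3401]
tcp_rot: [-3.141, 0.001, 0.005]
force: [0.5, -1.3, -0.2]
opening: 0.0851
```

Run:
```python
import pickle;from h import *
from station import robot,snapshot
w=snapshot("wrist");st=robot.read_state();pickle.dump((w,st),open("w1.pkl","wb"))
print(st["ee_pos"],st["tcp_rot"],st["qpos"],proj(w,[.485,-.272,.115]))
crop(w["color"],0,0,512,384,1.5,"pics/w1.png")
```

```text
[ 0.49133868 -0.2622626   0.34110902] [-3.13633804 -0.00445503  0.02282751] [ 0.68803994  0.38441611 -0.40122203  1.68882005  0.15794572  1.09886334
  0.26426279] [248.72892669 181.3636843 ]
```

View pics/w1.png

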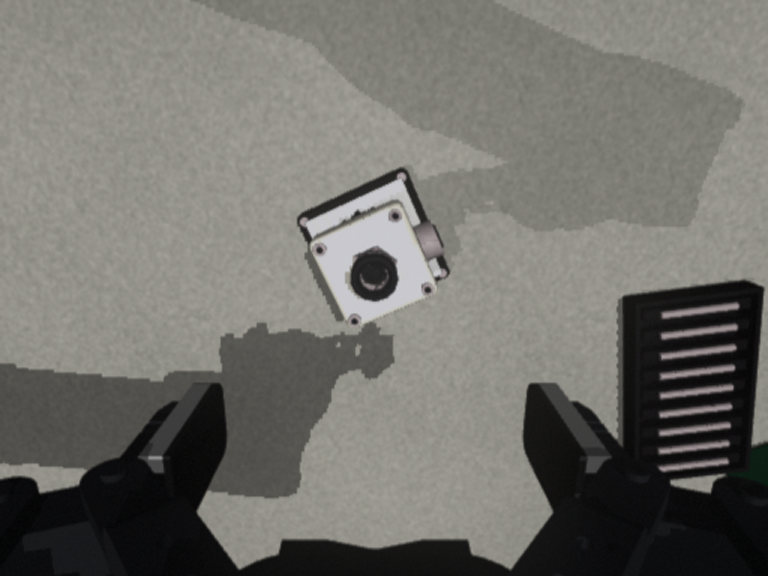

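Run:
```python
import pickle;from h import *
from station import robot,snapshot
w=snapshot("wrist");st=robot.read_state();w=snapshot("wrist");pickle.dump((w,st),open("w2.pkl","wb"))
print(st["ee_pos"],robot.read_state()["ee_pos"],st["tcp_rot"],st["joint_vel"])
g=cv2.cvtColor(w["color"],cv2.COLOR_BGR2GRAY)
crop(w["color"],190,110,110,120,5,"pics/w2.png")
```

```text
[ 0.48932914 -0.26526957  0.3407137 ] [ 0.4870543  -0.26867442  0.34016928] [-3.13735408 -0.00320064  0.01416112] [ 0.06133615 -0.00145199  0.10644178  0.02467937  0.01632481 -0.00058552
 -0.02303877]
```

View pics/w2.png

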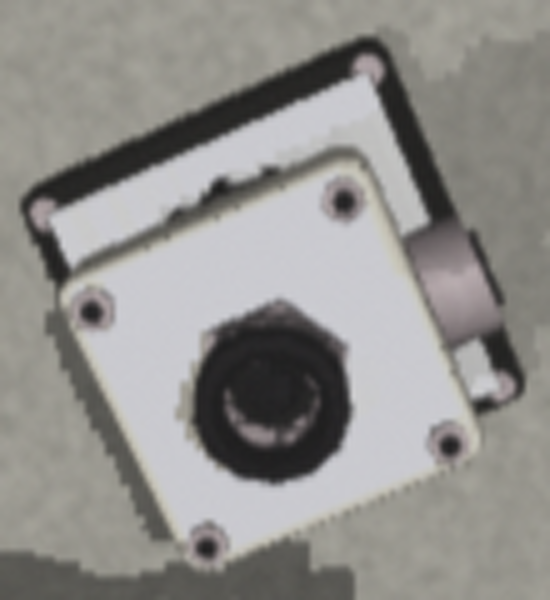

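Run:
```python
import pickle;from h import *
from station import robot,snapshot
w,st=pickle.load(open("w2.pkl","rb"))
g=cv2.cvtColor(w["color"],cv2.COLOR_BGR2GRAY)
m=((g<70)*255).astype(np.uint8); m[:168]=0 if 0 else m[:168]
cs,_=cv2.findContours(m[160:215,220:270],cv2.RETR_EXTERNAL,cv2.CHAIN_APPROX_NONE)
for c in cs:
    if len(c)>40: print(cv2.minEnclosingCircle(c),cv2.fitEllipse(c),len(c))
u=np.array([(272.5+.5)/5-.5+190,(404.5)/5-.5+110]);print(u,plane(w,u,.115))
d=pickle.load(open("d0.pkl","rb"))
print("tri top",tri(w,u,d["top"],[396.19,215.19]),"tri side",tri(w,u,d["side"],[301.44,95.06]))
w=snapshot("wrist");st=robot.read_state();print(st["ee_pos"],st["time_s"],st["joint_vel"].round(3))
print(rel(st,[.436,.2607,.34]))
```

```text
((23.687955856323242, 29.120437622070312), 16.5792236328125) ((23.774763107299805, 29.271438598632812), (30.099966049194336, 32.1358757019043), 178.93409729003906) 92
[244.1 190.4] [ 0.48547957 -0.27477292  0.115     ]
tri top [ 0.48528023 -0.27852312  0.10181701] tri side [ 0.48630001 -0.27566324  0.11152111]
[ 0.48553126 -0.27100207  0.33982967] 1.35 [ 0.035  0.001  0.044  0.009  0.007 -0.    -0.003]
(array([-0.0014,  0.0006,  0.0021]), array([-0.0484, -0.5318,  0.0006]))
```

Request:
send_rows --moves '[0,0,0,-0.0036,-0.04,0,0.085,0,0,0,-0.0073,-0.08,0,0.085,0,0,0,-0.011,-0.12,0,0.085,0,0,0,-0.0146,-0.16,0,0.085,0,0,0,-0.018,-0.2,0,0.085,0,0,0,-0.022,-0.24,0,0.085,0,0,0,-0.0255,-0.28,0,0.085,0,0,0,-0.029,-0.32,0,0.085,0,0,0,-0.033,-0.36,0,0.085,0,0,0,-0.0364,-0.4,0,0.085,0,0,0,-0.04,-0.44,0,0.085,0,0,0,-0.0437,-0.47,0,0.085]'

```text
time_s: 2.35
ee_pos: [0.4406, 0.2005, 0.3406]
tcp_rot: [-3.14, 0.0, 0.0]
force: [0.5, -0.0, 1.3]
opening: 0.0849
```

Run:
```python
from h import *
from station import robot
st=robot.read_state();print(st["ee_pos"],rel(st,[.436,.2607,.34]))
```

```text
[0.44057603 0.20049081 0.34055486] (array([-0.0017,  0.0003,  0.0002]), array([-0.0046, -0.0602,  0.0007]))
```

Request:
send_rows --moves '[-0.0017,0,0,-0.0015,-0.02,0,0.085,-0.0017,0,0,-0.003,-0.04,0,0.085,-0.0017,0,0,-0.0046,-0.055,0,0.085,-0.0017,0,0,-0.0046,-0.06,0,0.085,-0.0017,0,0,-0.0046,-0.0602,0,0.085,-0.0017,0,0,-0.0046,-0.0602,0,0.085]'

```text
time_s: 2.85
ee_pos: [0.4365, 0.2592, 0.3404]
tcp_rot: [3.141, 0.001, -0.002]
force: [-0.5, 0.7, 0.5]
opening: 0.085
```

Run:
```python
import pickle;from h import *
from station import robot,snapshot
w=snapshot("wrist");st=robot.read_state();pickle.dump((w,st),open("w3.pkl","wb"))
print(st["ee_pos"],proj(w,[.436,.2607,.17]))
crop(w["color"],100,60,400,270,2,"pics/w3.png")
```

```text
[0.43652356 0.25895132 0.34042192] [248.68717471 194.99154275]
```

View pics/w3.png

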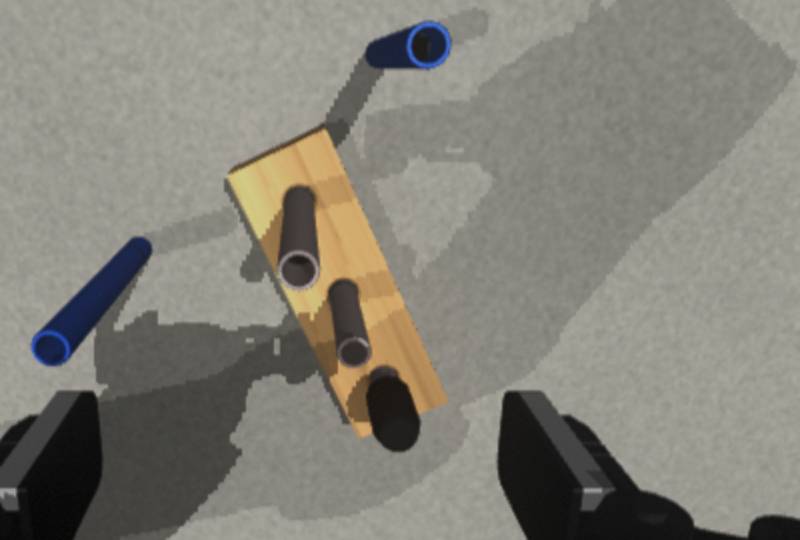

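Request:
send_rows --moves '[0,0,0,0,-0.002,0.02,0.085,0,0,0,0,-0.002,0.045,0.085,0,0,0,0,-0.002,0.07,0.085,0,0,0,0,-0.002,0.095,0.085,0,0,0,0,-0.002,0.115,0.085,0,0,0,0,-0.002,0.13,0.085,0,0,0,0,-0.002,0.1334,0.085,0,0,0,0,-0.002,0.1334,0.085,0,0,0,0,-0.002,0.1334,0.06]'

```text
time_s: 3.65
ee_pos: [0.437, 0.2603, 0.2077]
tcp_rot: [3.14, -0.0, -0.003]
force: [0.7, -0.2, 0.7]
opening: 0.0752
```

Run:
```python
import pickle;from h import *
from station import robot,snapshot
w=snapshot("wrist");st=robot.read_state()
print(st["ee_pos"],st["tcp_rot"],st["force"],proj(w,[.4365,.261,.17]))
crop(w["color"],100,100,320,280,2,"pics/w4.png")
```

```text
[0.43707886 0.26061717 0.20803699] [ 3.14102319e+00 -8.63157902e-04 -3.02694728e-03] [-1.05584078 -0.48427562 -0.06100203] [247.18168792 301.28911066]
```

View pics/w4.png

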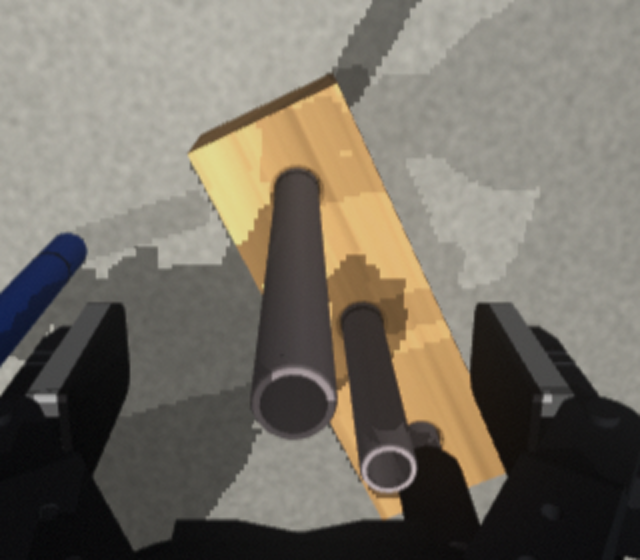

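Request:
send_rows --moves '[0,0,0,-0.0005,0,0.001,0.04,0,0,0,-0.0005,0,0.001,0.02,0,0,0,-0.0005,0,0.001,0.0,0,0,0,-0.0005,0,0.001,0,0,0,0,-0.0005,0,0.001,0,0,0,0,-0.0005,0,0.001,0,0,0,0,-0.0005,0,0.001,0,0,0,0,-0.0005,0,0.001,0,0,0,0,-0.0005,0,0.001,0]'

```text
time_s: 4.45
ee_pos: [0.4366, 0.2609, 0.2075]
tcp_rot: [3.141, -0.001, -0.003]
force: [-1.1, -0.4, 4.7]
opening: 0.0145
```

Run:
```python
import pickle;from h import *
from station import robot,snapshot
st=robot.read_state()
print(st["ee_pos"],st["tcp_rot"],st["force"],st["ft_torque"],st["opening"],rel(st,[.436,.261,.36]))
```

```text
[0.43663246 0.26086105 0.20754952] [ 3.14135956e+00 -1.43642953e-03 -2.97993581e-03] [-1.08024864 -0.41156786  4.69272667] [-0.12316559  0.38638987  0.01182735] 0.014504379485026673 (array([ 0.0002, -0.0014, -0.003 ]), array([-4.000e-04, -1.000e-04, -1.525e-01]))
```

Request:
send_rows --moves '[0,0,0,0,0,-0.006,0,0,0,0,0,0,-0.014,0,0,0,0,0,0,-0.024,0,0,0,0,0,0,-0.036,0,0,0,0,0,0,-0.05,0,0,0,0,0,0,-0.068,0,0,0,0,0,0,-0.088,0,0,0,0,0,0,-0.108,0,0,0,0,0,0,-0.128,0,0,0,0,0,0,-0.143,0,0,0,0,0,0,-0.1515,0,0,0,0,0,0,-0.1525,0]'

```text
time_s: 5.45
ee_pos: [0.4366, 0.2613, 0.3622]
tcp_rot: [-3.14, -0.004, -0.003]
force: [1.2, -0.7, -1.4]
opening: 0.0144
```

Run:
```python
import pickle;from h import *
from station import robot,snapshot
s=snapshot("side");st=robot.read_state()
print(st["ee_pos"],st["tcp_rot"],st["force"],st["ft_torque"],st["opening"],rel(st,[.4855,-.274,.36]))
pickle.dump((s,st),open("s5.pkl","wb"))
print("pred tip",proj(s,st["ee_pos"]-[0,0,.1975]))
crop(s["color"],180,60,240,290,2,"pics/s5.png")
```

```text
[0.43650894 0.2610159  0.36105306] [-3.14100278e+00 -3.09580560e-03 -3.06774626e-03] [-0.48887761 -0.26923932 -1.80791769] [ 0.00692422  0.03506186 -0.05607431] 0.014418876590286058 (array([-0.0006, -0.0031, -0.0031]), array([0.0506, 0.5349, 0.0009]))
pred tip [301.11911275 233.74957139]
```

View pics/s5.png

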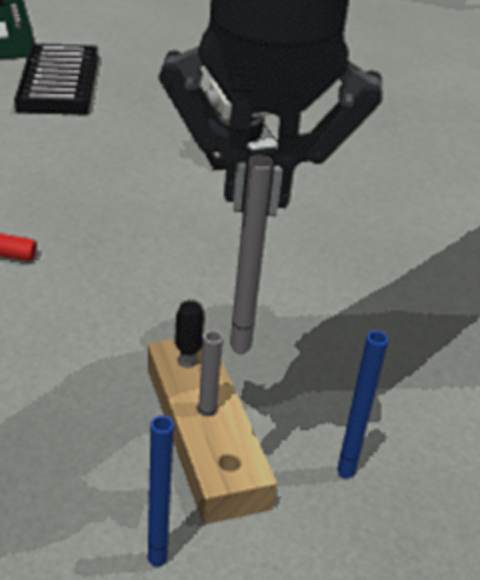

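Request:
send_rows --moves '[0,0,0,0.002,0.02,0,0,0,0,0,0.006,0.06,0,0,0,0,0,0.0095,0.1,0,0,0,0,0,0.013,0.14,0,0,0,0,0,0.017,0.18,0,0,0,0,0,0.021,0.22,0,0,0,0,0,0.0245,0.26,0,0,0,0,0,0.0285,0.3,0,0,0,0,0,0.032,0.34,0,0,0,0,0,0.036,0.38,0,0,0,0,0,0.04,0.42,0,0,0,0,0,0.0425,0.45,0,0]'

```text
time_s: 6.5
ee_pos: [0.4767, -0.1928, 0.3597]
tcp_rot: [-3.141, -0.001, -0.006]
force: [0.7, 0.5, -0.6]
opening: 0.0143
```

Run:
```python
import pickle;from h import *
from station import robot,snapshot
st=robot.read_state()
print(rel(st,[.4855,-.274,.36]))
```

```text
(array([-0.0002, -0.0011, -0.0056]), array([ 0.0092,  0.0811, -0.0003]))
```

Request:
send_rows --moves '[0,-0.001,-0.005,0.0025,0.025,0,0,0,-0.001,-0.005,0.005,0.045,0,0,0,-0.001,-0.005,0.007,0.062,0,0,0,-0.001,-0.005,0.0085,0.074,0,0,0,-0.001,-0.005,0.0092,0.08,0,0,0,-0.001,-0.005,0.0092,0.0811,0,0,0,-0.001,-0.005,0.0092,0.0811,0,0,0,-0.001,-0.005,0.0092,0.0811,0,0,0,-0.001,-0.005,0.0092,0.0811,0,0]'

```text
time_s: 7.25
ee_pos: [0.4857, -0.2728, 0.3599]
tcp_rot: [-3.141, -0.0, 0.001]
force: [-0.3, -0.7, -0.0]
opening: 0.0142
```

```bash
cat > look.py <<'E'
import pickle,sys;from h import *
from station import robot,snapshot
n=sys.argv[1]
st=robot.read_state();d={k:snapshot(k) for k in("side","top","wrist")}
st2=robot.read_state()
print(st["ee_pos"],st2["ee_pos"],st2["tcp_rot"],st2["force"],st2["ft_torque"])
pickle.dump((d,st,st2),open(n+".pkl","wb"))
tip=st2["ee_pos"]-np.array([0,0,.1975]);
for k in d: print(k,"pred tip",proj(d[k],tip),"port",proj(d[k],[.4855,-.274,.115]))
a=cv2.resize(d["side"]["color"][40:150,250:350],None,fx=5,fy=5,interpolation=2)
cv2.imwrite(f"pics/{n}s.png",a)
crop(d["wrist"]["color"],150,60,220,300,2.0,f"pics/{n}w.png")
crop(d["top"]["color"],340,150,120,110,5,f"pics/{n}t.png")
E
python3 look.py a1
```

```text
[ 0.48566706 -0.27275165  0.35986747] [ 0.48561948 -0.2732702   0.35993474] [-3.14150750e+00 -3.89124193e-04  4.58747001e-04] [-0.5622019  -0.02463214 -1.24452155] [0.00099055 0.00453118 0.02121064]
side pred tip [303.52092072  76.0404374 ] port [302.0060243   94.11590905]
top pred tip [403.31356269 212.60728811] port [396.14231202 214.58631059]
wrist pred tip [249.17474602 187.72671456] port [249.12725716 175.24048179]
```

View pics/a1s.png

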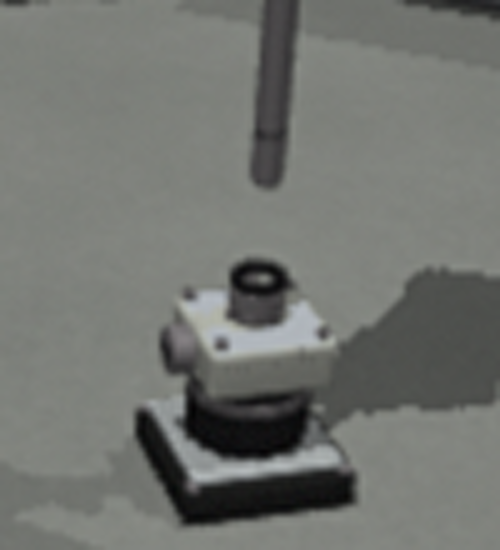

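View pics/a1w.png

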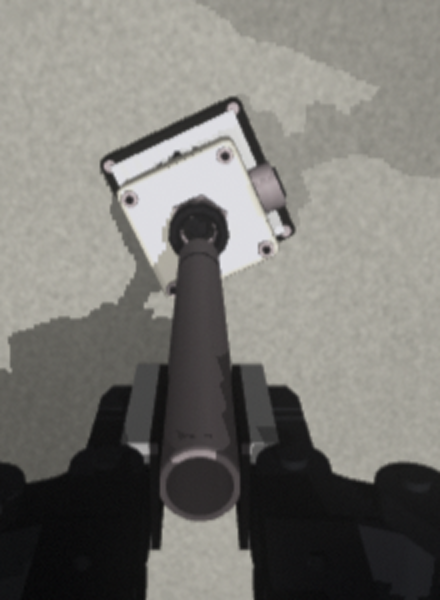

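View pics/a1t.png

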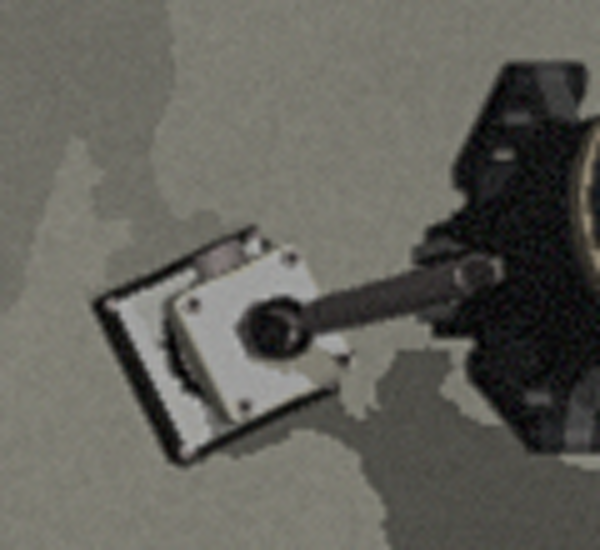

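Request:
send_rows --moves '[0,0,0,0,0,0.005,0,0,0,0,0,0,0.012,0,0,0,0,0,-0.0005,0.02,0,0,0,0,0,-0.0005,0.028,0,0,0,0,0,-0.0005,0.034,0,0,0,0,0,-0.0005,0.038,0,0,0,0,0,-0.0005,0.038,0,0,0,0,0,-0.0005,0.038,0,0,0,0,0,-0.0005,0.038,0]'

```text
time_s: 8.15
ee_pos: [0.4858, -0.2729, 0.3222]
tcp_rot: [3.141, -0.001, 0.0]
force: [0.0, 0.7, -0.5]
opening: 0.0147
```

```bash
python3 look.py a2
python3 - <<'E'
import pickle;from h import *
d,_,_=pickle.load(open("a2.pkl","rb"))
crop(d["wrist"]["color"],200,130,100,100,6,"pics/a2w.png")
crop(d["side"]["color"],270,60,60,60,10,"pics/a2s.png")
crop(d["top"]["color"],370,190,60,50,10,"pics/a2t.png")
E
```

```text
[ 0.48578199 -0.27286303  0.32216806] [ 0.48574314 -0.2728575   0.32229782] [ 3.14131409e+00 -9.68211230e-04  3.42141598e-04] [-0.48170936  0.72309071 -0.19268046] [ 0.01973063 -0.02241466  0.04051609]
side pred tip [302.18107693  90.63806615] port [302.0060243   94.11590905]
top pred tip [397.1149088  214.09899774] port [396.14231202 214.58631059]
wrist pred tip [248.96810524 187.43176325] port [248.69660016 185.67425988]
```

View pics/a2s.png

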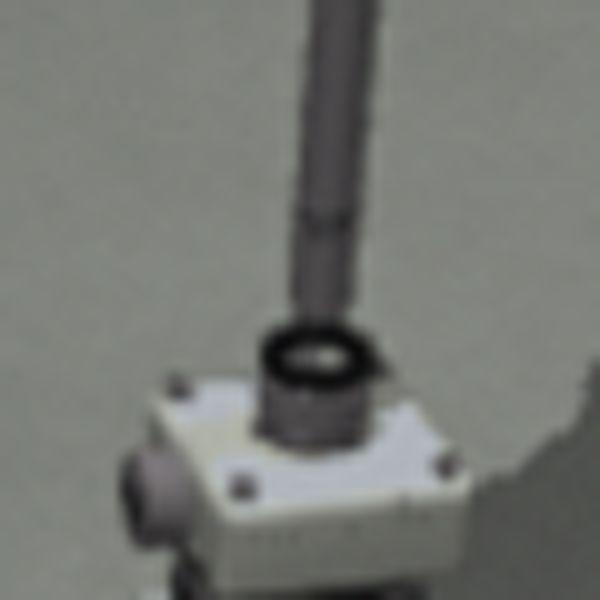

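View pics/a2w.png

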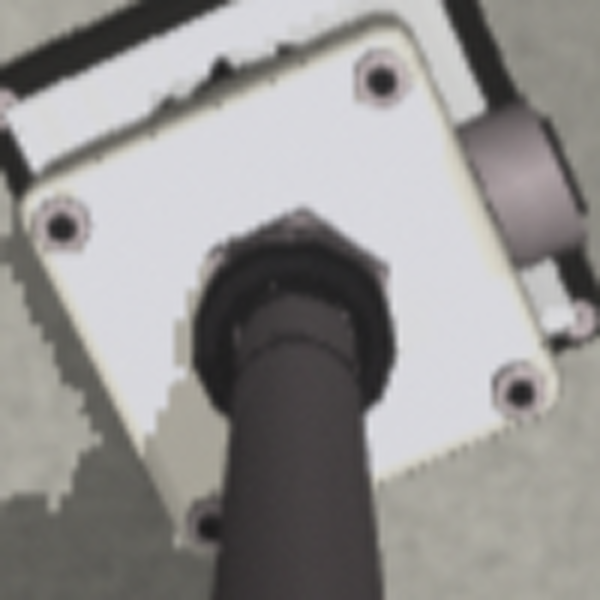

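View pics/a2t.png

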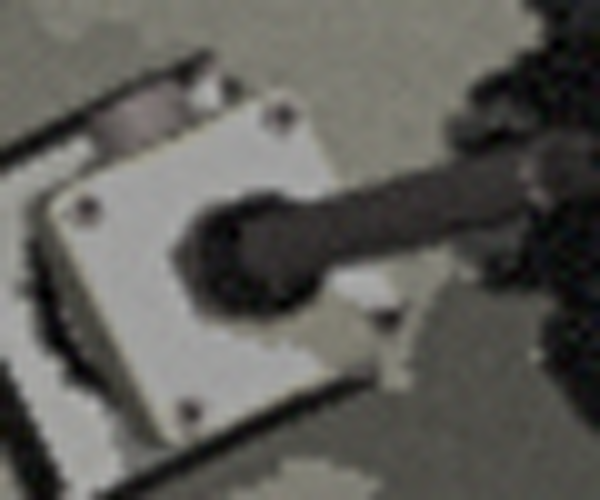

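Run:
```python
import pickle;from h import *
d,_,st=pickle.load(open("a2.pkl","rb"));w=d["wrist"]
from scipy.optimize import least_squares
g=cv2.cvtColor(w["color"],cv2.COLOR_BGR2GRAY).astype(float)
# radial edge search from guess, collar outer edge = black(<45) -> brighter
c=np.array([249.,187.])
print(g[187,225:275].astype(int)); print(g[162:200,249].astype(int))
pts=[]
for a in np.deg2rad(np.r_[np.arange(150,391,6)]):
    v=np.array([np.cos(a),np.sin(a)])
    prof=[cv2.getRectSubPix(g.astype(np.float32),(1,1),tuple(c+v*r))[0,0] for r in np.arange(12,24,.25)]
    dp=np.diff(prof);i=[k for k in range(len(prof)) if prof[k]>60]
    if i: pts.append(c+v*(12+.25*i[0])); print(int(np.rad2deg(a)),12+.25*i[0],end='; ')
pts=np.array(pts)
X=np.array([plane(w,p,.115)[:2] for p in pts])
f=least_squares(lambda q:np.hypot(X[:,0]-q[0],X[:,1]-q[1])-.0145,[.4855,-.274],loss="soft_l1",f_scale=.0003)
print("\ncollar",f.x,np.abs(f.fun).mean(), (np.hypot(*(X-f.x).T)*1e3).round(1))
```

```text
[217 216 217 211 173 166 155  71  42  41  41  32  32  38  57  55  55  57
  57  52  49  54  61  60  61  62  61  60  55  56  65  67  67  63  43  34
  35  39  38  41  85 204 215 215 216 216 216 217 217 217]
[217 214 189 128 127 109  72  67  50  37  39  43  43  38  34  35  40  59
  67  69  68  69  67  59  53  61  68  68  68  66  68  69  68  67  68  67
  67  68]
150 16.75; 156 16.75; 162 16.75; 168 17.0; 174 17.0; 180 16.75; 186 16.75; 192 17.0; 198 17.25; 204 17.0; 210 17.5; 216 17.5; 222 17.75; 228 17.75; 234 18.75; 239 18.75; 246 18.5; 252 18.25; 258 17.75; 264 17.5; 270 17.75; 276 17.75; 282 18.0; 288 17.75; 294 17.5; 300 17.5; 306 17.5; 312 17.25; 318 17.0; 324 16.5; 330 16.25; 336 15.75; 342 15.5; 348 15.5; 354 15.5; 360 15.5; 366 15.5; 372 15.5; 378 15.25; 384 15.5; 390 15.75; 
collar [ 0.48516222 -0.27435115] 0.0005193845074020586 [14.3 14.1 13.9 14.  13.8 13.5 13.4 13.5 13.7 13.4 13.8 13.8 14.  14.1
 14.9 15.  14.8 14.7 14.3 14.2 14.4 14.5 14.8 14.6 14.5 14.5 14.6 14.4
 14.3 14.  13.8 13.5 13.4 13.5 13.6 13.6 13.8 13.9 13.7 14.1 14.4]
```

Request:
send_rows --moves '[0,0,0,-0.0002,0.001,0,0,0,0,0,-0.0003,0.0018,0,0,0,0,0,-0.0003,0.0018,0,0,0,0,0,-0.0003,0.0018,0.003,0,0,0,0,-0.0003,0.0018,0.006,0,0,0,0,-0.0003,0.0018,0.009,0,0,0,0,-0.0003,0.0018,0.012,0,0,0,0,-0.0003,0.0018,0.014,0,0,0,0,-0.0003,0.0018,0.015,0,0,0,0,-0.0003,0.0018,0.016,0,0,0,0,-0.0003,0.0018,0.016,0,0,0,0,-0.0003,0.0018,0.016,0]'

```text
time_s: 9.3
ee_pos: [0.4855, -0.2747, 0.3063]
tcp_rot: [3.141, -0.001, 0.0]
force: [0.4, -0.6, -1.0]
opening: 0.0147
```

```bash
python3 look.py a3
python3 - <<'E'
import pickle;from h import *
d,_,_=pickle.load(open("a3.pkl","rb"))
crop(d["wrist"]["color"],200,130,100,100,6,"pics/a3w.png")
crop(d["side"]["color"],270,60,60,60,10,"pics/a3s.png")
E
```

```text
[ 0.48548518 -0.27469245  0.30633488] [ 0.48550747 -0.27464518  0.30639096] [ 3.14124670e+00 -1.04494599e-03  4.32674546e-04] [-0.23564911  0.78355551 -0.43582191] [-0.05884265 -0.01894829 -0.04593477]
side pred tip [301.83038738  96.26855686] port [302.0060243   94.11590905]
top pred tip [395.51280173 214.81527862] port [396.14231202 214.58631059]
wrist pred tip [249.01092943 187.36012272] port [248.99135538 188.60049945]
```

View pics/a3s.png

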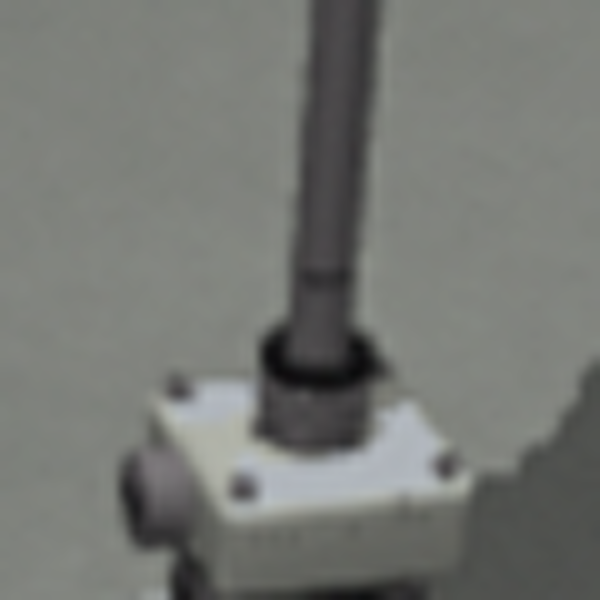

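View pics/a3w.png

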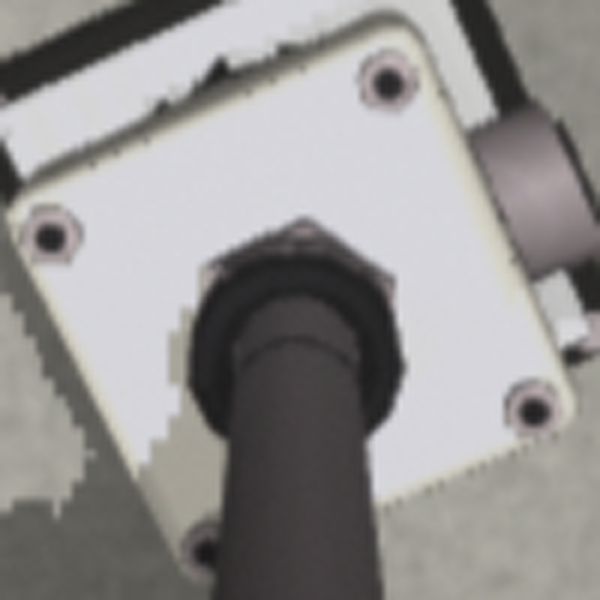

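Request:
send_rows --moves '[0,0,0,0,0,0.001,0,0,0,0,0,0,0.002,0,0,0,0,0,0,0.003,0,0,0,0,0,0,0.004,0,0,0,0,0,0,0.005,0,0,0,0,0,0,0.006,0,0,0,0,0,0,0.007,0,0,0,0,0,0,0.007,0,0,0,0,0,0,0.007,0]'

```text
time_s: 10.2
ee_pos: [0.4856, -0.2747, 0.2995]
tcp_rot: [3.141, -0.001, 0.0]
force: [-1.0, -1.5, 1.8]
opening: 0.014
```

Request:
send_rows --moves '[0,0,0,0,0,0.001,0,0,0,0,0,0,0.002,0,0,0,0,0,0,0.003,0,0,0,0,0,0,0.004,0,0,0,0,0,0,0.005,0,0,0,0,0,0,0.006,0,0,0,0,0,0,0.007,0,0,0,0,0,0,0.007,0,0,0,0,0,0,0.007,0]'

```text
time_s: 10.95
ee_pos: [0.4858, -0.2748, 0.293]
tcp_rot: [3.141, -0.002, 0.0]
force: [-1.0, -0.6, 8.0]
opening: 0.0149
```

Request:
send_rows --moves '[0,0,0,0,0,0.001,0,0,0,0,0,0,0.002,0,0,0,0,0,0,0.003,0,0,0,0,0,0,0.004,0,0,0,0,0,0,0.005,0,0,0,0,0,0,0.006,0,0,0,0,0,0,0.006,0,0,0,0,0,0,0.006,0]'

```text
time_s: 11.62
ee_pos: [0.4859, -0.2749, 0.2875]
tcp_rot: [3.14, -0.003, 0.0]
force: [-1.2, 0.3, 7.9]
opening: 0.0141
```

```bash
python3 look.py a4
python3 - <<'E'
import pickle;from h import *
d,_,_=pickle.load(open("a4.pkl","rb"))
crop(d["wrist"]["color"],200,130,100,100,6,"pics/a4w.png")
crop(d["side"]["color"],270,60,60,60,10,"pics/a4s.png")
E
```

```text
[ 0.48587024 -0.27491829  0.28754379] [ 0.48589516 -0.27490809  0.28755892] [ 3.14008347e+00 -2.59510172e-03  2.10247235e-04] [-1.54594776 -1.08133738  9.17421979] [-0.16920268  0.49223093 -0.02331835]
side pred tip [301.07914082 103.11327339] port [302.0060243   94.11590905]
top pred tip [392.87198432 215.3495869 ] port [396.14231202 214.58631059]
wrist pred tip [248.65570317 187.12867088] port [248.09421512 194.82135347]
```

View pics/a4s.png

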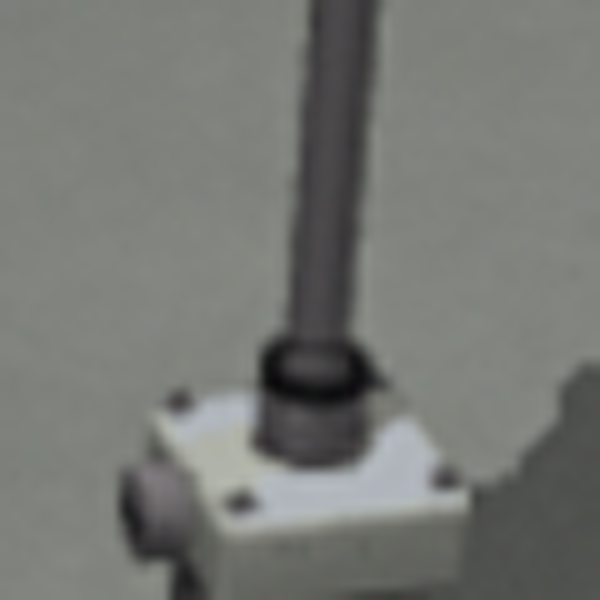

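View pics/a4w.png

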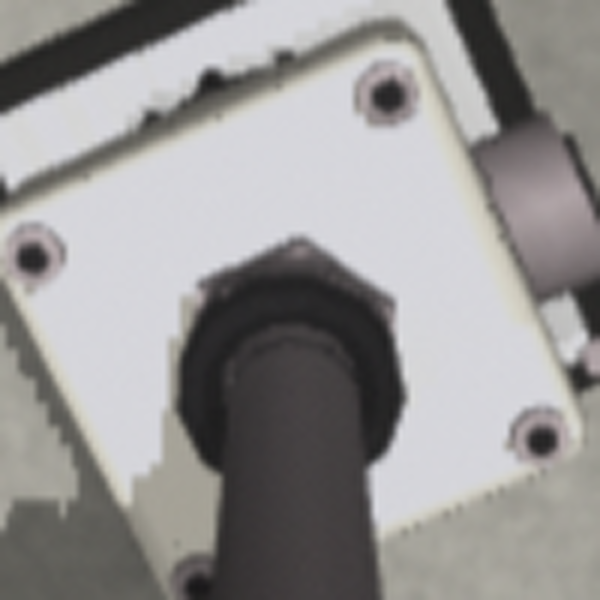

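Request:
send_rows --moves '[0,0,0,0,0,0.001,0,0,0,0,0,0,0.002,0,0,0,0,0,0,0.003,0,0,0,0,0,0,0.004,0,0,0,0,0,0,0.005,0,0,0,0,0,0,0.005,0,0,0,0,0,0,0.005,0]'

```text
time_s: 12.35
ee_pos: [0.4859, -0.275, 0.2831]
tcp_rot: [3.14, -0.003, 0.0]
force: [-2.2, -0.3, 9.5]
opening: 0.0145
```

Request:
send_rows --moves '[0,0,0,0,0,0.0008,0,0,0,0,0,0,0.0016,0,0,0,0,0,0,0.0024,0,0,0,0,0,0,0.0024,0,0,0,0,0,0,0.0024,0]'

```text
time_s: 12.77
ee_pos: [0.4859, -0.275, 0.2813]
tcp_rot: [3.139, -0.003, -0.0]
force: [-2.8, -0.6, 10.5]
opening: 0.0145
```

```bash
python3 look.py a5
python3 - <<'E'
import pickle;from h import *
d,_,_=pickle.load(open("a5.pkl","rb"))
crop(d["wrist"]["color"],200,130,100,100,6,"pics/a5w.png")
crop(d["side"]["color"],270,60,60,60,10,"pics/a5s.png")
E
```

```text
[ 0.48590369 -0.27498032  0.28131984] [ 0.48590353 -0.27496447  0.28132353] [ 3.13926197e+00 -3.20491396e-03 -1.91962525e-05] [-2.12174218  0.35840628 10.2466138 ] [-0.08982531  0.7711266   0.02750095]
side pred tip [300.88083919 105.35826392] port [302.0060243   94.11590905]
top pred tip [392.01013662 215.57330089] port [396.14231202 214.58631059]
wrist pred tip [248.49967257 186.92889375] port [247.9138831  197.01707718]
```

View pics/a5w.png

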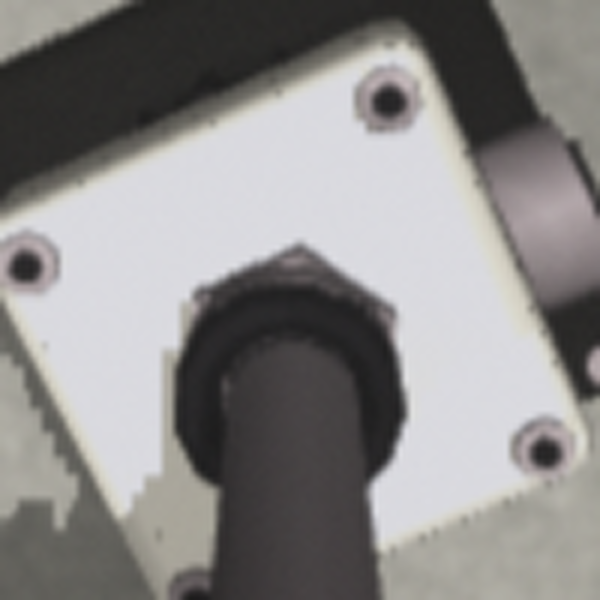

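View pics/a5s.png

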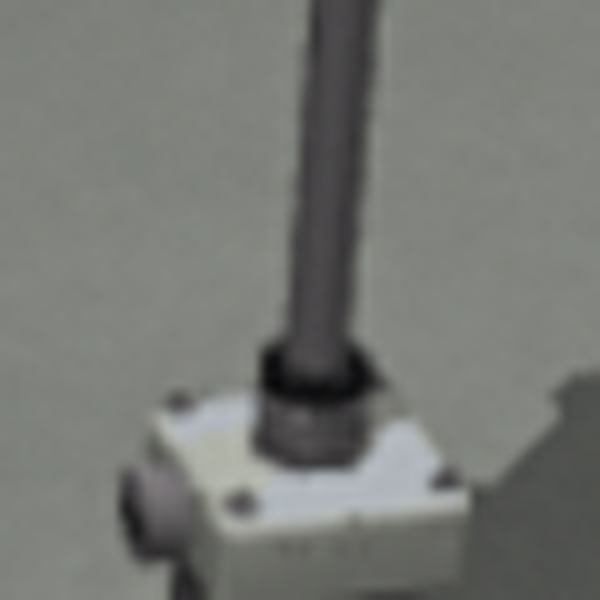

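Request:
send_rows --moves '[0,0,0,0,0,0.0007,0,0,0,0,0,0,0.0014,0,0,0,0,0,0,0.0014,0,0,0,0,0,0,0.0014,0]'

```text
time_s: 13.25
ee_pos: [0.4859, -0.275, 0.2807]
tcp_rot: [3.139, -0.004, -0.0]
force: [-2.9, -0.2, 11.1]
opening: 0.0146
```

Request:
send_rows --moves '[0,0,0,0,0,0.0008,0,0,0,0,0,0,0.0016,0,0,0,0,0,0,0.0016,0,0,0,0,0,0,0.0016,0]'

```text
time_s: 13.58
ee_pos: [0.4859, -0.275, 0.28]
tcp_rot: [3.138, -0.004, -0.0]
force: [-2.4, -0.1, 12.7]
opening: 0.0146
```

Request:
send_rows --moves '[0,0,0,0,0,0.0005,0,0,0,0,0,0,0.001,0,0,0,0,0,0,0.001,0,0,0,0,0,0,0.001,0]'

```text
time_s: 13.92
ee_pos: [0.4859, -0.2749, 0.2799]
tcp_rot: [3.138, -0.004, -0.0]
force: [-2.8, 0.7, 13.5]
opening: 0.0141
```

Request:
send_rows --moves '[0,0,0,0,0,0.001,0,0,0,0,0,0,0.0018,0,0,0,0,0,0,0.0018,0,0,0,0,0,0,0.0018,0]'

```text
time_s: 14.25
ee_pos: [0.4859, -0.275, 0.2792]
tcp_rot: [3.137, -0.005, -0.001]
force: [-4.3, 0.3, 15.4]
opening: 0.0144
```

```bash
python3 look.py a6
python3 - <<'E'
import pickle;from h import *
d,_,_=pickle.load(open("a6.pkl","rb"))
crop(d["wrist"]["color"],200,130,100,100,6,"pics/a6w.png")
crop(d["side"]["color"],270,60,60,60,10,"pics/a6s.png")
E
```

```text
[ 0.48587328 -0.27495104  0.27919496] [ 0.48587179 -0.27490807  0.27920056] [ 3.13707965e+00 -5.03992238e-03 -5.71741150e-04] [-3.11525778  0.38977845 15.38562734] [0.16216446 1.15593511 0.00578825]
side pred tip [300.82438031 106.13489926] port [302.0060243   94.11590905]
top pred tip [391.68780875 215.66375356] port [396.14231202 214.58631059]
wrist pred tip [248.03188256 186.3927145 ] port [247.50713409 197.45575645]
```

View pics/a6w.png

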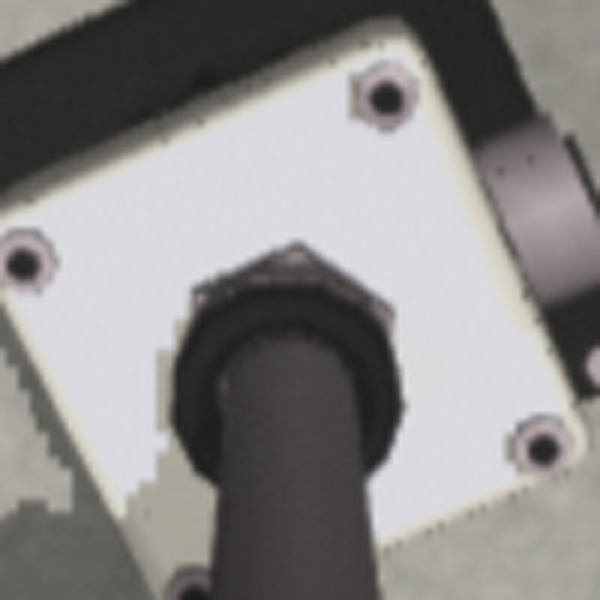

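View pics/a6s.png

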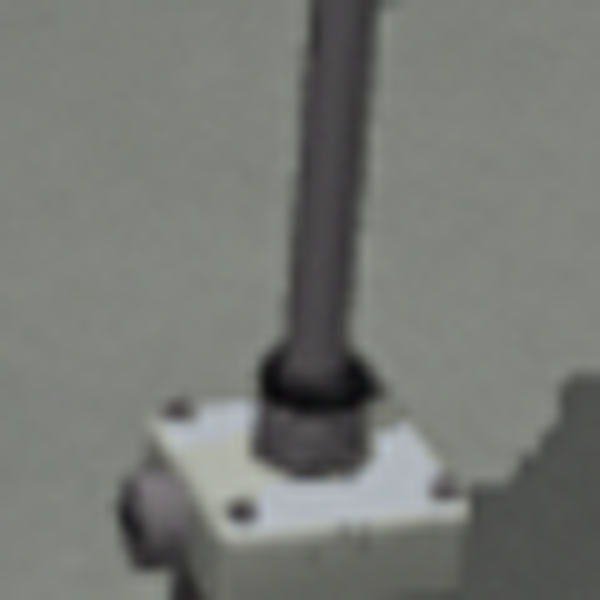

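Run:
```python
import pickle;from h import *
ims=[]
for n in("a1","a6"):
    d,_,_=pickle.load(open(n+".pkl","rb"));ims.append(d["wrist"]["color"][230:340,200:300])
cv2.imwrite("pics/cmp.png",cv2.resize(np.hstack(ims),None,fx=4,fy=4,interpolation=2))
```

```text
(no output)
```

View pics/cmp.png

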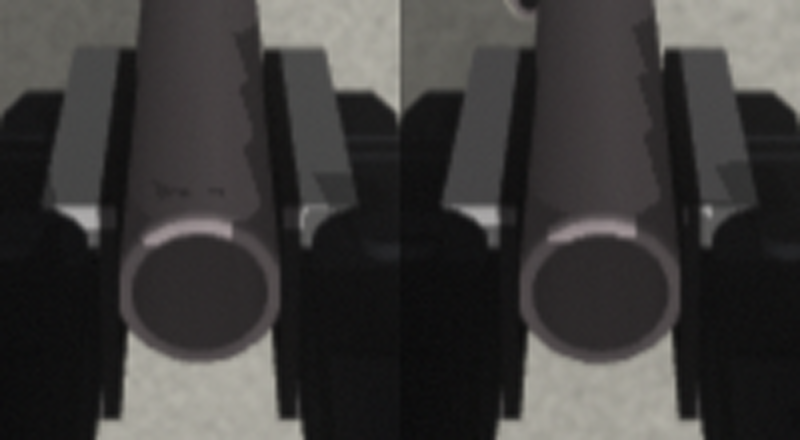

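Request:
send_rows --moves '[0,0,0,0,0,-0.001,0,0,0,0,0,0,-0.002,0,0,0,0,0,0,-0.003,0,0,0,0,0,0,-0.004,0,0,0,0,0,0,-0.005,0,0,0,0,0,0,-0.006,0,0,0,0,0,0,-0.007,0,0,0,0,0,0,-0.007,0,0,0,0,0,0,-0.007,0]'

```text
time_s: 15.15
ee_pos: [0.4855, -0.2748, 0.2858]
tcp_rot: [3.138, -0.004, -0.001]
force: [-1.8, 0.6, -0.6]
opening: 0.0149
```

Request:
send_rows --moves '[0,0,0,0,0,-0.0007,0,0,0,0,0,0,-0.0014,0,0,0,0,0,0,-0.0021,0,0,0,0,0,0,-0.0028,0,0,0,0,0,0,-0.0032,0,0,0,0,0,0,-0.0032,0,0,0,0,0,0,-0.0032,0]'

```text
time_s: 15.73
ee_pos: [0.4854, -0.2747, 0.2887]
tcp_rot: [3.138, -0.004, -0.001]
force: [-1.0, -0.6, -6.8]
opening: 0.0143
```

```bash
python3 look.py a7
python3 - <<'E'
import pickle;from h import *
d,_,_=pickle.load(open("a7.pkl","rb"));e=pickle.load(open("d0.pkl","rb"))
crop(d["wrist"]["color"],200,130,100,100,6,"pics/a7w.png")
cv2.imwrite("pics/a7s.png",cv2.resize(np.hstack([e["side"]["color"][70:150,270:335],d["side"]["color"][70:150,270:335]]),None,fx=6,fy=6,interpolation=2))
E
```

```text
[ 0.48536387 -0.27466641  0.28872848] [ 0.48536046 -0.2746831   0.28878966] [ 3.13780925e+00 -3.56785171e-03 -5.74325658e-04] [-0.57110241 -1.46550901 -5.98892536] [-0.04878806  0.2210808  -0.05641617]
side pred tip [301.32461451 102.73047542] port [302.0060243   94.11590905]
top pred tip [392.96387284 215.53549466] port [396.14231202 214.58631059]
wrist pred tip [248.38914344 186.57636025] port [248.55786615 194.11207397]
```

View pics/a7w.png

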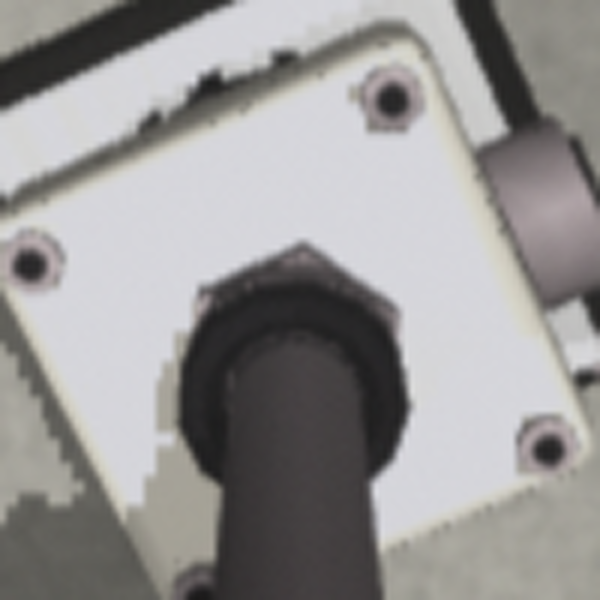

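View pics/a7s.png

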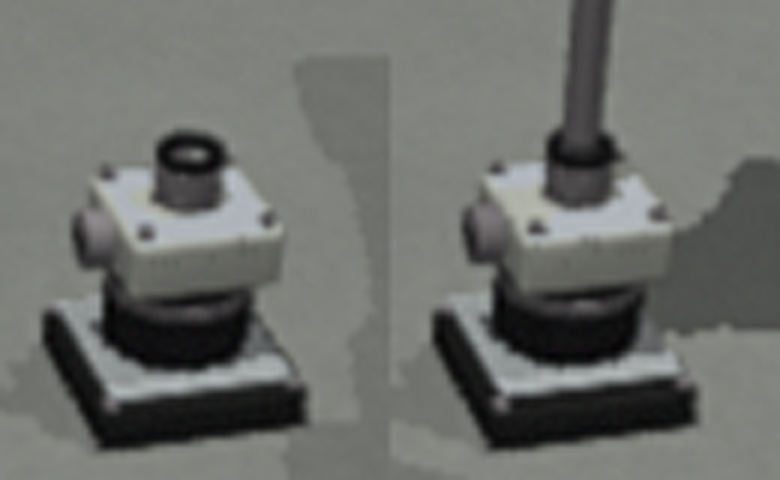

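Request:
send_rows --moves '[0,0,0,0,0,-0.0008,0,0,0,0,0,0,-0.0008,0,0,0,0,0,0,-0.0008,0,0,0,0,0,0,-0.0008,0,0,0,0,0,0,-0.0008,0]'

```text
time_s: 16.3
ee_pos: [0.4853, -0.2748, 0.2896]
tcp_rot: [3.138, -0.004, -0.001]
force: [-0.8, -0.9, -5.7]
opening: 0.0143
```

Run:
```python
import pickle;from h import *
from station import robot,snapshot
f=[]
for i in range(4):
    w=snapshot("wrist");f.append(robot.read_state()["force"][2])
s=snapshot("side");print(np.round(f,1),robot.read_state()["ee_pos"])
d,_,_=pickle.load(open("a6.pkl","rb"));d7,_,_=pickle.load(open("a7.pkl","rb"))
c=lambda x:x["color"][60:150,275:325]
cv2.imwrite("pics/a8s.png",cv2.resize(np.hstack([c(d["side"]),c(d7["side"]),c(s)]),None,fx=5,fy=5,interpolation=2))
c=lambda x:x["color"][165:215,220:280]
cv2.imwrite("pics/a8w.png",cv2.resize(np.hstack([c(d["wrist"]),c(d7["wrist"]),c(w)]),None,fx=4.4,fy=4.4,interpolation=2))
```

```text
[-7.5 -6.7 -7.4 -6.3] [ 0.48532798 -0.27471624  0.28959141]
```

View pics/a8s.png

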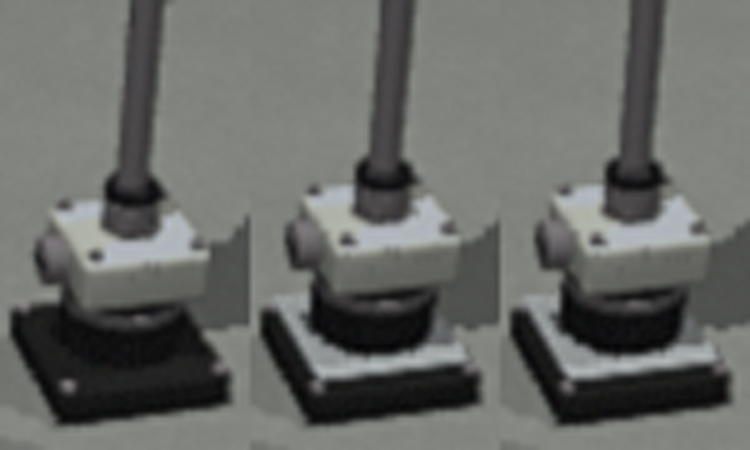

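View pics/a8w.png

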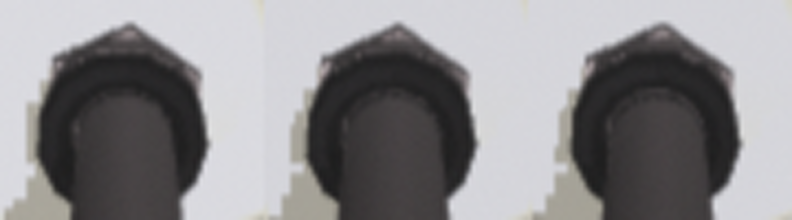

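Request:
send_rows --moves '[0,0,0,0,0,0.001,0,0,0,0,0,0,0.002,0,0,0,0,0,0,0.003,0,0,0,0,0,0,0.004,0,0,0,0,0,0,0.005,0,0,0,0,0,0,0.006,0,0,0,0,0,0,0.007,0,0,0,0,0,0,0.008,0,0,0,0,0,0,0.009,0,0,0,0,0,0,0.0096,0,0,0,0,0,0,0.0096,0,0,0,0,0,0,0.0096,0]'

```text
time_s: 17.55
ee_pos: [0.4858, -0.2749, 0.2811]
tcp_rot: [3.137, -0.005, -0.001]
force: [-3.3, 1.0, 11.0]
opening: 0.0145
```

Request:
send_rows --moves '[0,0,0,0,0,0.001,0,0,0,0,0,0,0.0022,0,0,0,0,0,0,0.0022,0,0,0,0,0,0,0.0022,0]'

```text
time_s: 17.88
ee_pos: [0.486, -0.275, 0.2801]
tcp_rot: [3.136, -0.006, -0.001]
force: [-3.3, 0.5, 13.0]
opening: 0.0144
```

Request:
send_rows --moves '[0,0,0,0,0,0.001,0,0,0,0,0,0,0.0016,0,0,0,0,0,0,0.0016,0]'

```text
time_s: 18.13
ee_pos: [0.4861, -0.275, 0.2797]
tcp_rot: [3.135, -0.007, -0.001]
force: [-4.4, 0.9, 13.3]
opening: 0.0145
```

Run:
```python
from h import *
from station import robot
print(rel(robot.read_state(),[.4853,-.2748,.2856]))
```

```text
(array([ 0.0066, -0.007 , -0.001 ]), array([-0.0007, -0.0002, -0.0059]))
```

Request:
send_rows --moves '[0,0,0,0,0,-0.001,0,0.001,-0.001,0,-0.0001,0,-0.002,0,0.002,-0.002,0,-0.0002,0,-0.003,0,0.003,-0.003,0,-0.0003,0,-0.004,0,0.004,-0.004,0,-0.0005,0,-0.005,0,0.005,-0.005,0,-0.0007,0,-0.0058,0,0.005,-0.005,0,-0.0007,0,-0.0058,0,0.005,-0.005,0,-0.0007,0,-0.0058,0]'

```text
time_s: 18.8
ee_pos: [0.4856, -0.2751, 0.2854]
tcp_rot: [3.14, -0.003, -0.001]
force: [-0.8, -0.7, -0.1]
opening: 0.0143
```

Run:
```python
from h import *
from station import robot,snapshot
for i in range(3):
    snapshot("wrist");s=robot.read_state();print(s["ee_pos"],s["tcp_rot"],s["force"],s["ft_torque"])
```

```text
[ 0.48559811 -0.27500607  0.2854493 ] [ 3.13995197e+00 -2.55823866e-03 -8.80309452e-04] [-0.36230778 -0.43287788 -0.19408943] [-0.17160774 -0.01430704 -0.02595116]
[ 0.48559942 -0.27499367  0.28545218] [ 3.13996341e+00 -2.55863017e-03 -8.82141339e-04] [-0.38164492 -0.11075215  0.24159764] [-0.16312037 -0.0165596  -0.02802776]
[ 0.48557327 -0.27498296  0.28548856] [ 3.13998929e+00 -2.50859032e-03 -9.11037621e-04] [ 0.65858365 -0.54976578  0.05423766] [-0.13756081 -0.05172978  0.00424736]
```

Request:
send_rows --moves '[0,0,0,0,0,0,0.02,0,0,0,0,0,0,0.035,0,0,0,0,0,0,0.06,0,0,0,0,0,0,0.085,0,0,0,0,0,0,0.085,0,0,0,0,0,0,0.085,0,0,0,0,0,0,0.085,0,0,0,0,0,0,0.085]'

```text
time_s: 19.62
ee_pos: [0.4856, -0.275, 0.2855]
tcp_rot: [3.14, -0.003, -0.001]
force: [0.5, -0.1, 0.3]
opening: 0.085
```

```bash
python3 look.py a9
python3 - <<'E'
import pickle;from h import *
d,_,_=pickle.load(open("a9.pkl","rb"))
crop(d["wrist"]["color"],0,0,512,384,1.5,"pics/a9w.png")
E
```

```text
[ 0.48557287 -0.27502053  0.28547608] [ 0.48554655 -0.27501403  0.28547908] [ 3.13994780e+00 -2.46900091e-03 -9.70822112e-04] [-0.4074417   0.37022563 -0.83370121] [ 0.01606896 -0.01789456 -0.01048184]
side pred tip [301.15791411 103.86155236] port [302.0060243   94.11590905]
top pred tip [392.62888421 215.57537538] port [396.14231202 214.58631059]
wrist pred tip [248.66279938 187.14073255] port [248.56407154 195.50744128]
```

View pics/a9w.png

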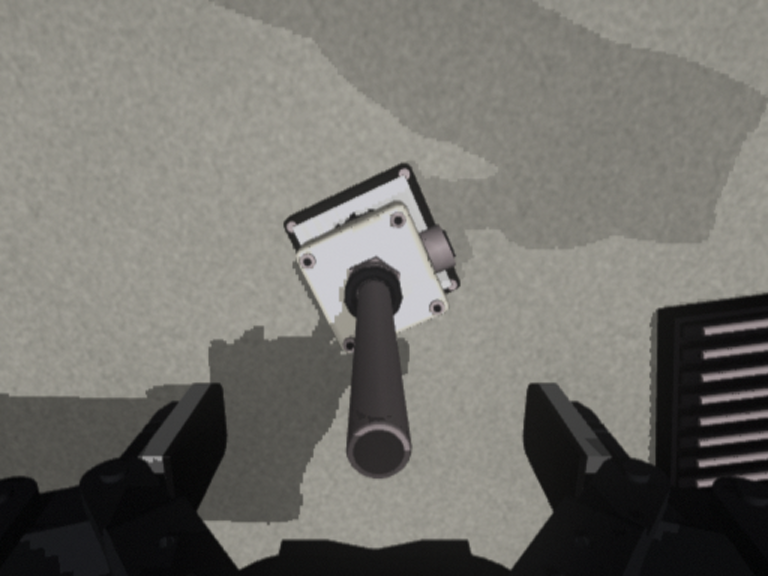

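Fingers are clear on both sides of the tube (its top is at about (378,447) in this 1.5x view). Retreating straight up.

Request:
send_rows --moves '[0,0,0,0,0,-0.01,0.085,0,0,0,0,0,-0.03,0.085,0,0,0,0,0,-0.055,0.085,0,0,0,0,0,-0.08,0.085,0,0,0,0,0,-0.105,0.085,0,0,0,0,0,-0.12,0.085,0,0,0,0,0,-0.125,0.085,0,0,0,0,0,-0.125,0.085,0,0,0,0,0,-0.125,0.085,0,0,0,0,0,-0.125,0.085,0,0,0,0,0,-0.125,0.085,0,0,0,0,0,-0.125,0.085]'

```text
time_s: 20.77
ee_pos: [0.485, -0.2747, 0.4095]
tcp_rot: [3.141, -0.001, -0.001]
force: [0.6, 0.7, -0.1]
opening: 0.0851
```

```bash
python3 look.py b1
python3 - <<'E'
import pickle;from h import *
d,_,_=pickle.load(open("b1.pkl","rb"));e=pickle.load(open("d0.pkl","rb"))
cv2.imwrite("pics/b1s.png",cv2.resize(np.hstack([e["side"]["color"][40:150,270:335],d["side"]["color"][40:150,270:335]]),None,fx=5.4,fy=5.4,interpolation=2))
S=d["side"]
for z in(.115,.248): print(z,proj(S,[.4855,-.2748,z]))
cv2.imwrite("pics/b1full.png",S["color"])
E
```

```text
[ 0.48502738 -0.27472483  0.40952724] [ 0.48519285 -0.27476568  0.41002091] [ 3.14039821e+00 -1.80966875e-03 -8.99456462e-04] [-0.20306459  0.42242724  0.93190798] [ 0.07195208 -0.01861811  0.00848006]
side pred tip [305.54846362  55.46268809] port [302.0060243   94.11590905]
top pred tip [412.90608886 210.53985598] port [396.14231202 214.58631059]
wrist pred tip [248.94379545 187.285196  ] port [249.31713528 162.87787625]
0.115 [302.03914333  93.96690082]
0.248 [306.7450642   40.29794806]
```

View pics/b1s.png

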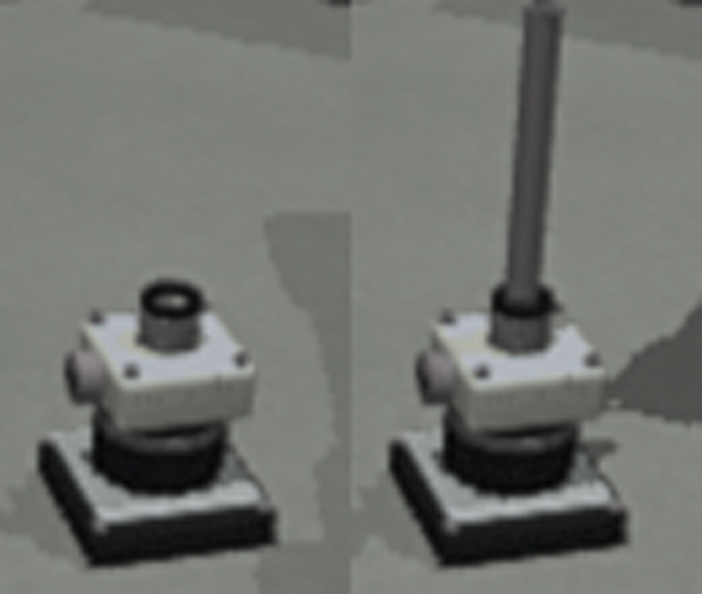

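View pics/b1full.png

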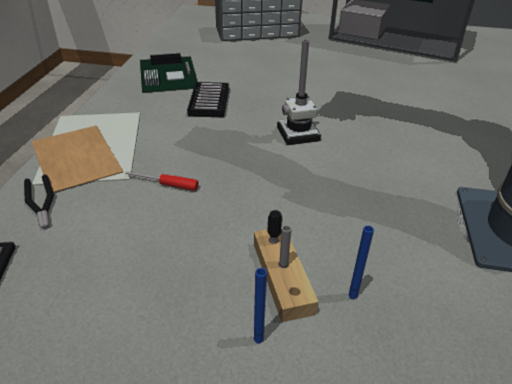

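Run:
```python
from station import robot
s=robot.read_state();print(s["time_s"],s["joint_vel"].round(3));print(robot.sign_off())
```

```text
20.9167 [ 0.001 -0.003 -0.    -0.002  0.001  0.002  0.002]
the job is handed in; nothing more can be done
None
```

I fitted the tube in the pump port, tug-tested it, released it and handed the job in at 20.9 s. The sign-off gave no verdict.

- **Insertion:** I drew the tallest grey tube from the block and pushed it in at about (0.4855, -0.2748). The force rose through the collet (about 2 N) and the seal (8–11 N). Then it climbed to about 15 N while the pump sank with the tube, so it was on the shoulder, at a computed depth of about 27 mm. The wrist picture showed no slip in the grip.
- **Tug:** I pulled up with about 6 N net, which by the pad stiffness lifted the pump about 2.5 mm, and the collet held. I then pressed the tube home again at about 13 N, brought the force back to about zero, opened the fingers and backed straight up.
- **Last checks:** The final side picture shows the tube upright in the collar with its top within about 1 pixel of where it should be. The pump is back at rest height, and the offcut, deburring tool, screwdriver and blue tubes are where they were.
- **Disagreements:**
  - The cameras differed by 2–5 mm on the port's y position. I went by the wrist camera, which agreed with the top camera to about 1 mm.
  - A side force of up to about 4 N built up while pressing and was gone before release.
  - The scribed line was hidden at the collar, so depth rests on measured height and force.

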